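# Load a rack of slides on the scanner's feed ramp

### The arm

A 7-joint arm with a two-finger parallel gripper is mounted at the origin on the work surface. World frame = base frame: x ahead of the robot, y to its left, z up, the work surface at z = 0. Lengths are in m, angles in rad, forces in N, time in s.
With the tool pointing down it reaches from about 0.4 to 0.875 m from the base axis. Payload 6.5 kg.
Tool frame: the origin (TCP) lies midway between the tips of the shut fingers; the grasp point (between the pads) lies behind it (ctrl.grip_depth is the z of the grasp point in the tool frame, in m); z points along the fingers, y is the line along which they close (so a half turn about z gives the same grasp; the last joint's range is limited). The gripper opens to 88 mm and grips with 3 to 60 N. Pads are 18 mm wide; open, the fingers measure 123 mm over their backs; the gripper's body (75 mm by 187 mm) begins 45 mm behind the grasp point.
Start: joints at [-1.297, 0.536, -0.004, 1.538, 0.003, 1.067, -0.071], TCP at [0.217, 0.613, 0.2] pointing down, gripper open.
Joint ranges: [-2.7, 2.7], [-0.37, 2.16], [-1.27, 1.26], [0.24, 2.4], [-1.31, 4.45], [0.19, 1.91], [-2.76, 2.76]. Speed limits (rad/s): [2.39, 2.39, 3.14, 3.14, 3.14, 3.14, 3.14].

### API

Orientations are given as a unit quaternion [x, y, z, w].
In Python, from station import ctrl, hand, inverse_kinematics, eyes gives the robot as it stands. Calls block until the motion is done:
- ctrl.move_pose(position, orientation): joint-space move of the TCP to a pose.
- ctrl.move_linear(position, attitude=None, max_speed=0.15): straight line of the TCP; attitude=None keeps the orientation; max_speed is the mean speed in m/s.
- ctrl.goto_joints(angles): joint-space move.
- hand.set_gripper(opening): finger opening in m; the grip force is fixed at half the most; returns when the fingers have stopped.
- ctrl.dwell(seconds).
- inverse_kinematics(position, orientation): joint angles nearest the present ones, or None.
- eyes.capture(name): name is "side" or "top" or "wrist"; returns (picture, depth): 480x640x3 uint8, red, green, blue; 480x640 float32, m along the optical axis (not along the pixel's ray), 0 where there is no reading.
- eyes.camera_model(name): a dict with "fx", "fy", "cx", "cy" (pixels), "D" ([k1, k2, p1, p2, k3] as OpenCV has them; the pictures are not rectified), "R" (3x3) and "t" (3): a world point X has camera coordinates R X + t; the wrist camera has in their place "hand_eye" (4x4, takes a point from camera to tool coordinates, whose origin is the TCP and whose axes are the flange's). Camera axes: x right, y down, z forward; pixel columns grow to the right and rows downward; lengths in m; the calibration is good to about 2 mm. A picture is of the moment at which its call begins: read the wrist's pose just before it. camera_model takes no time and is no camera call.
A pose or a line that the arm cannot do raises ctrl.Unreachable and nothing moves.
- ctrl.job_done(): hands the job in; it is judged then, once.
Readings, each from a call of its own:
- ctrl.get_time_s(): time.
- ctrl.get_q(): joint angles.
- ctrl.get_dq(): joint speeds.
- ctrl.get_tau(): joint torques, N m.
- ctrl.get_position(): TCP position.
- ctrl.get_tool_rot(): TCP orientation.
- ctrl.get_contact_force(): force on the tool from outside, world axes, zero at the start.
- ctrl.get_wrist_torque(): the same for the moment, N m.
- ctrl.get_grip_width(): finger opening in m.
- ctrl.get_grip_force(): force on a finger pad.
Only numpy, scipy, OpenCV 4.12 (cv2) and the standard library are available. Lean on these libraries where they do the work, as an engineer would, in place of code of your own. Each camera call takes 0.05 s, during which the arm holds its last target. There are 200 camera calls.

### The job

Push the rack of glass slides up its lane of the feed ramp until it rests squarely against the stop at the top, sliding it without lifting it off the ramp. Leave the jar carrier standing where it is, and let go of the rack.

Things in the scene. Friction and masses are not known exactly. Their poses are not given: they have to be found in the camera images.
- rack_center (a point): Slide rack: loose grey tray, 84 mm long (its x, along the lane), 58 wide (y), 38 high, filled with eight thin glass slides on edge that look like close lengthwise ridges; about 0.25 kg. It starts roughly lengthwise on the level landing at the foot of one of the two lanes. The point is its centre, 19 mm above its underside.
- carrier_center (a point): Jar carrier: loose grey tray of the same 84 x 58 mm footprint but with four round white-lidded jars on it, 50 mm high in all. It starts on the landing of the other lane. The point is its centre, 25 mm above its underside; its x runs along the lane.
- deck: Fixed aluminium deck of the feed ramp, 200 mm long, 156 wide, rising at 8 degrees. Origin: on its surface at the foot of the top stop's face, mid-way across; x points up the slope, y across, z out of the surface. The stop is a 25 mm high bar across both lanes, face at x = 0. Lanes, 66 mm clear, are centred at y = +37 and -37 mm, between dark rails 8 wide, 14 high. Trays stay put on the slope.
- landing (a point): Level landing at the ramp's foot, 130 mm long, fixed to the deck, which it meets without a step at deck x = -200 mm; same lanes and rails. The point is on its top surface, 12 mm above the bench, mid-way across at its open lower edge; x points level towards the ramp, y across. Beyond the stop, at the ramp's upper end, is a white housing 72 mm above the bench.

How it is judged:
At the end, for the whole second after the job is handed in: The slide rack stands flat on the deck in a lane, its leading face within 10 mm of the top stop and square to it within 10 degrees, released; the jar carrier is within 20 mm of where it stood (x of rack_center in the frame of deck between -0.052 and -0.036 m and z of rack_center in the frame of deck between 0.012 and 0.026 m and (y of rack_center in the frame of deck between 0.025 and 0.049 m or y of rack_center in the frame of deck between -0.049 and -0.025 m) and angle between the x axis of rack_center and the x axis of deck, either way round below 0.175 rad and angle between rack_center's own z axis and vertical below 0.3 rad and distance of carrier_center from where it was at the start of the episode below 0.02 m); the robot touches nothing.
It fails at once if the slide rack is lifted clear of the ramp (its centre more than 55 mm out from the plane of the deck; it is at most about 33 mm out while it slides) (z of rack_center in the frame of deck above 0.055 m).
It fails at once if the jar carrier is moved more than 20 mm (distance of carrier_center from where it was at the start of the episode above 0.02 m).
It also fails if it takes over 32 s, if anything falls off the work surface, if the arm or the gripper's body presses on something with over 40 N, if the wrist force passes 120 N, or if a joint passes its speed limit or range.

## Working session

There is one attempt and no reset: what is moved stays moved. The work goes in short steps, each a Python script; the robot and the scene stay as the last script left them, time stands still between calls to the robot, and variables do not carry over. Pictures are saved under pics/ and viewed, at most 10 in all, crops included, and the job is handed in when it is done.

```bash
ls; mkdir -p pics
python3 - <<'E'
from station import ctrl,eyes
import cv2,numpy as np
for n in("top","side"):
    p,d=eyes.capture(n);cv2.imwrite(f"pics/{n}0.png",p[:,:,::-1]);np.savez(f"{n}0.npz",p=p,d=d)
    print(eyes.camera_model(n))
print(ctrl.get_time_s(),ctrl.get_tool_rot(),ctrl.grip_depth)
E
```

```text
pics
{'fx': 524.7199230772912, 'fy': 524.7199230772912, 'cx': 320.0928105560531, 'cy': 243.9719757929414, 'D': array([-0.04244304,  0.        ,  0.        ,  0.        ,  0.        ]), 'R': array([[-0.02252641, -0.99973945,  0.00368738],
       [-0.99747804,  0.02222684, -0.06740565],
       [ 0.06730612, -0.00519648, -0.99771884]]), 't': array([0.03397182, 0.56007294, 0.83833533])}
{'fx': 451.1853891710851, 'fy': 451.1853891710851, 'cx': 314.3296711266328, 'cy': 234.5117298467268, 'D': array([-0.11253899,  0.        ,  0.        ,  0.        ,  0.        ]), 'R': array([[-6.68113002e-01, -7.44059786e-01, -2.25262907e-04],
       [-5.64013531e-01,  5.06641629e-01, -6.52075914e-01],
       [ 4.85297593e-01, -4.35533345e-01, -7.58153647e-01]]), 't': array([0.41231724, 0.33628855, 0.46043591])}
0.1 [ 1.69049651e-01  9.85607218e-01 -7.89505470e-04 -6.49285650e-05] -0.0187
```

View pics/top0.png

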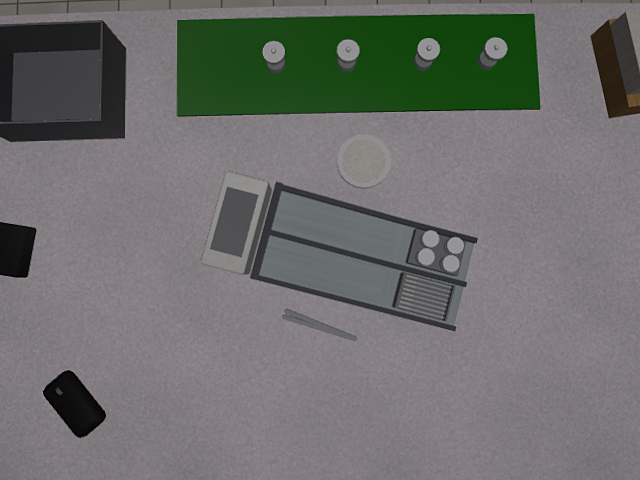

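View pics/side0.png

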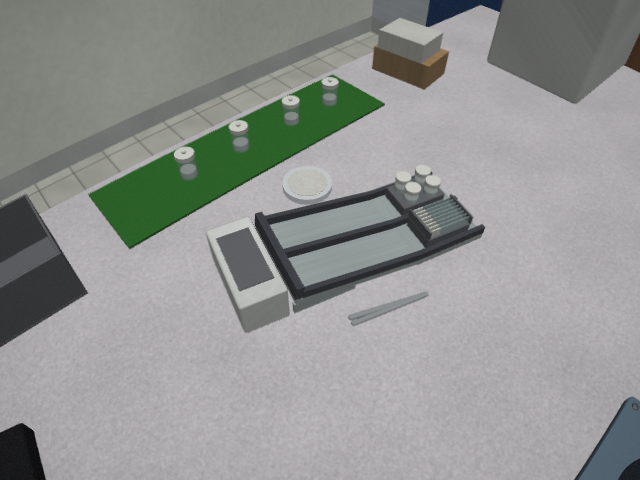

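The top view shows the ramp rising to the left, with the stop at about x≈265. The carrier is at (440,252) in the upper lane and the rack at (424,297) in the lower lane. I'll push the rack from behind with nearly shut fingers, so next I need the ramp frame and the rack pose.

```bash
cat > h.py <<'E'
import numpy as np,cv2
from station import eyes
def cloud(n,p,d):
    m=eyes.camera_model(n);K=np.array([[m['fx'],0,m['cx']],[0,m['fy'],m['cy']],[0,0,1]])
    v,u=np.mgrid[:480,:640]
    q=cv2.undistortPoints(np.stack([u,v],-1).reshape(-1,1,2).astype(float),K,m['D']).reshape(480,640,2)
    C=np.dstack([q,np.ones((480,640))])*d[...,None]
    return (C-m['t'])@m['R']
E
python3 - <<'E'
from h import *
f=np.load('top0.npz');p=f['p'];W=cloud('top',p,f['d'])
v,u=np.mgrid[:480,:640]
g=p.max(2)
roi=(u>240)&(u<490)&(v>175)&(v<340)
dark=(g<75)&roi&(W[...,2]>.012)&(f['d']>0)
n,l,s,c=cv2.connectedComponentsWithStats(dark.astype(np.uint8));k=1+np.argmax(s[1:,4]);print(s[k])
P=W[l==k];r=cv2.minAreaRect((P[:,:2]*1000).astype(np.float32));print('rails',r,cv2.boxPoints(r))
b=cv2.boxPoints(r)/1000
# long axis, pointing to +y (up the ramp)
e=[b[1]-b[0],b[2]-b[1]];x=max(e,key=np.linalg.norm);x=x/np.linalg.norm(x);x*=np.sign(x[1])
y=np.array([-x[1],x[0]]);c=np.array(r[0])/1000
L=np.stack([(W[...,:2]-c)@x,(W[...,:2]-c)@y,W[...,2]],-1)
print('x',x,'yaw',np.arctan2(x[1],x[0]))
print('extent',L[l==k].min(0),L[l==k].max(0))
for y0 in(-.037,.037):
  for a in np.arange(-.16,.16,.02):
    s=(abs(L[...,1]-y0)<.02)&(abs(L[...,0]-a)<.006);print(y0,round(a,2),np.median(L[s][:,2]).round(4),end='; ')
for nm,box in(('rack',(390,462,268,326)),('carr',(400,472,222,280))):
  s=(u>box[0])&(u<box[1])&(v>box[2])&(v<box[3])&(W[...,2]>.040)
  n_,l_,st,_=cv2.connectedComponentsWithStats(s.astype(np.uint8));kk=1+np.argmax(st[1:,4])
  Q=L[l_==kk];print(nm,len(Q),Q.min(0),Q.max(0),cv2.minAreaRect((Q[:,:2]*1000).astype(np.float32)))
E
```

```text
[ 250  182  227  149 3971]
rails ((536.703125, -50.46954345703125), (338.57806396484375, 155.1249542236328), 73.94091796875) [[ 415.3372   -191.69641 ]
 [ 564.40875  -234.6084  ]
 [ 658.0691     90.757324]
 [ 508.9975    133.66931 ]]
x [0.27662835 0.96097696] yaw 1.2905126
extent [-0.16928903 -0.0775625   0.01219858] [0.16928904 0.07756242 0.07043169]
-0.037 -0.16 0.0119; -0.037 -0.14 0.0612; -0.037 -0.12 0.06; -0.037 -0.1 0.0609; -0.037 -0.08 0.0602; -0.037 -0.06 0.0125; -0.037 -0.04 0.0126; -0.037 -0.02 0.0147; -0.037 -0.0 0.0179; -0.037 0.02 0.0206; -0.037 0.04 0.0232; -0.037 0.06 0.026; -0.037 0.08 0.0292; -0.037 0.1 0.0319; -0.037 0.12 0.0347; -0.037 0.14 0.0375; 0.037 -0.16 0.0119; 0.037 -0.14 0.0398; 0.037 -0.12 0.035; 0.037 -0.1 0.0348; 0.037 -0.08 0.0352; 0.037 -0.06 0.0138; 0.037 -0.04 0.0122; 0.037 -0.02 0.0148; 0.037 -0.0 0.0177; 0.037 0.02 0.0203; 0.037 0.04 0.0236; 0.037 0.06 0.874; 0.037 0.08 0.029; 0.037 0.1 0.0317; 0.037 0.12 0.0347; 0.037 0.14 0.0372; rack 821 [-0.14654945  0.00765694  0.04019916] [0.06403816 0.06546398 0.87404976] ((-41.25632858276367, 35.95012283325195), (57.79893112182617, 210.37979125976562), 89.66455078125)
carr 534 [-0.1415566  -0.06651001  0.040527  ] [0.06403816 0.05350521 0.87404976] ((-47.37761688232422, 12.503837585449219), (232.07730102539062, 50.1844482421875), 32.40556716918945)
```

```bash
cat >> h.py <<'E'
from scipy.spatial.transform import Rotation as Ro
c=np.array([.5367,-.0505]);ex=np.array([.27663,.96098]);ey=np.array([-ex[1],ex[0]])
XK,A=-.0393,np.radians(8)
def world(lx,z,ly=.037): return np.r_[c+lx*ex+ly*ey,z]
def deck(s,h,ly=.037):   # s: along slope from the kink, h: out of surface
    return world(XK+s*np.cos(A)-h*np.sin(A),.012+s*np.sin(A)+h*np.cos(A),ly)
t=np.radians(10)
tz=np.r_[np.sin(t)*ex,-np.cos(t)]
def quat(sg):
    ty=np.r_[sg*ey,0];return Ro.from_matrix(np.stack([np.cross(ty,tz),ty,tz],1)).as_quat()
E
python3 - <<'E'
from h import *
from station import ctrl,hand,inverse_kinematics
for sg in(1,-1):
    print(sg,[None if (q:=inverse_kinematics(P,quat(sg))) is None else np.round(q,2) for P in(world(-.185,.2),world(-.185,.026),deck(.11,.012))])
E
```

```text
1 [array([-0.33,  0.52,  1.1 ,  1.94, -0.69,  1.14, -2.34]), array([-0.27,  0.95,  1.08,  2.04, -1.2 ,  1.08, -1.92]), array([ 0.78,  0.86, -1.08,  1.99,  0.87,  0.79,  2.11])]
-1 [array([-0.09,  0.38,  0.73,  1.93, -0.49,  1.04,  0.6 ]), array([ 0.12,  0.64,  0.48,  2.03, -0.73,  0.71,  0.84]), array([-0.3 ,  0.58,  0.36,  2.05, -0.67,  0.6 ,  0.29])]
```

Run:
```python
from h import *
from station import ctrl,hand
q=quat(-1)
hand.set_gripper(.008)
ctrl.move_pose(world(-.185,.2),q)
ctrl.move_linear(world(-.185,.026),q,max_speed=.12)
print(ctrl.get_time_s(),ctrl.get_position()-world(-.185,.026),ctrl.get_contact_force())
p,d=eyes.capture("top");cv2.imwrite("pics/top1.png",cv2.resize(p[170:350,300:540,::-1],None,fx=3,fy=3))
```

```text
5.9917 [ 0.00046668 -0.00023247  0.00055173] [ 0.71256018 -0.66252554  0.28720854]
```

View pics/top1.png

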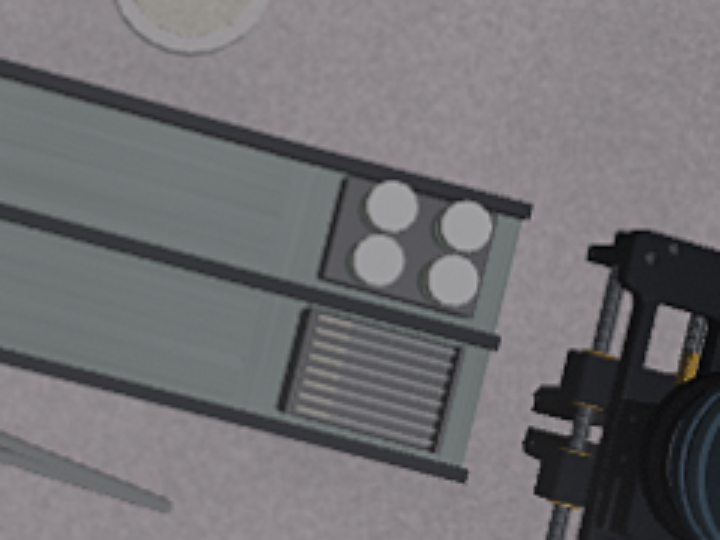

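The fingers sit behind the rack, in line with its lane: in the crop they are at about (560,420) and the lane end at (480,408). I'll push now.

Run:
```python
from h import *
from station import ctrl,hand
h=.013
ctrl.move_linear(deck(-.003,h),max_speed=.06)
F=lambda:ctrl.get_contact_force()
print(ctrl.get_time_s(),F())
ctrl.move_linear(deck(.097,h),max_speed=.05)
print(ctrl.get_time_s(),F())
p,d=eyes.capture("top");cv2.imwrite("pics/top2.png",cv2.resize(p[150:350,200:490,::-1],None,fx=2.5,fy=2.5));np.savez("top2.npz",p=p,d=d)
```

```text
8.5417 [0.15101084 0.2244932  0.60805462]
10.6917 [ 0.42586133 -0.20166006  0.15229557]
```

View pics/top2.png

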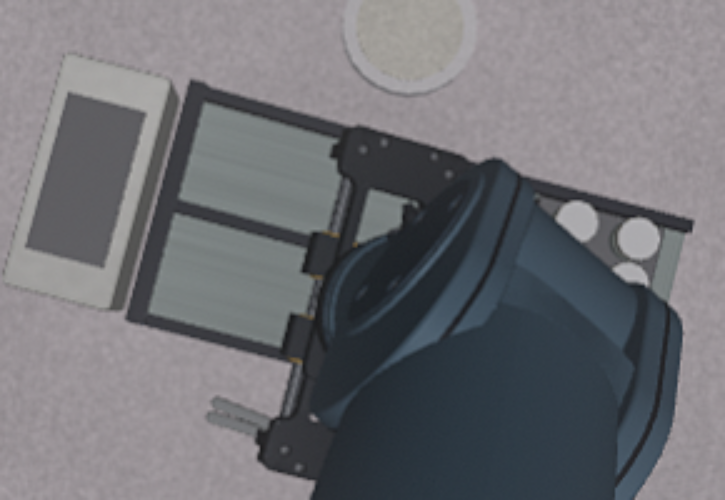

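The rack isn't visible ahead of the fingers at (310,300), so I'll check the side view.

Run:
```python
from h import *
from station import ctrl,hand
print(ctrl.get_position(),deck(.097,.013),ctrl.get_grip_width())
p,d=eyes.capture("side");cv2.imwrite("pics/side2.png",cv2.resize(p[120:360,180:500,::-1],None,fx=2.4,fy=2.4))
```

```text
[0.51629076 0.01231319 0.03834465] [0.51634366 0.01253804 0.03837328] 0.008314401586040321
```

View pics/side2.png

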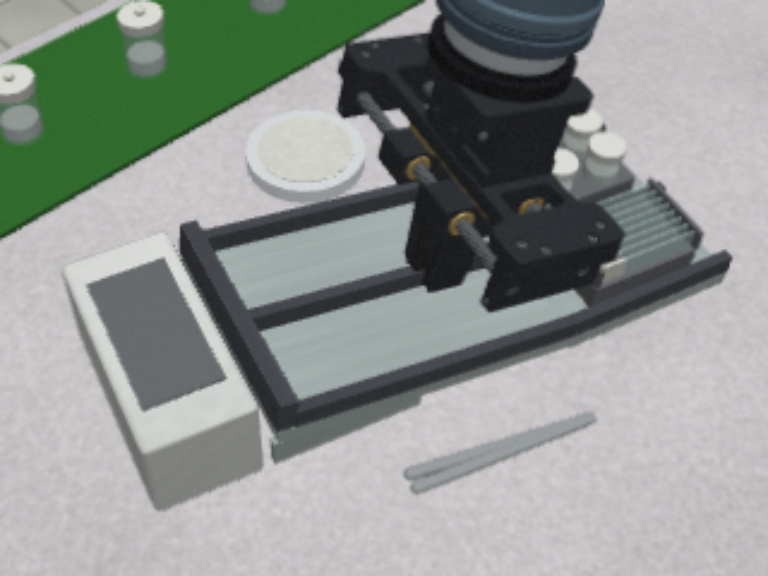

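Run:
```python
from h import *
from station import ctrl,hand
T=ctrl.get_position();print(ctrl.get_time_s(),Ro.from_quat(ctrl.get_tool_rot()).as_matrix().round(3))
for n in("side","top"):
    m=eyes.camera_model(n);K=np.array([[m['fx'],0,m['cx']],[0,m['fy'],m['cy']],[0,0,1]])
    pts=np.array([T,world(-.1,.05),world(.1588,.04),world(XK,.012)])
    print(n,cv2.projectPoints(pts,cv2.Rodrigues(m['R'])[0],m['t'],K,m['D'])[0].reshape(-1,2).round(0).tolist())
p,d=eyes.capture("side");W=cloud("side",p,d)
u=lambda x,y:(round(180+x/2.4),round(120+y/2.4))
for nm,x,y in(('tip',440,270),('tip2',430,265),('carr',460,222),('rackfar',655,225),('racknear',640,265),('white',612,270),('jar',605,150)):
    a,b=u(x,y);w=W[b,a];print(nm,w.round(3),((w[:2]-c)@ex).round(3),((w[:2]-c)@ey).round(3))
```

```text
10.7917 [[ 0.273  0.961  0.048]
 [ 0.946 -0.277  0.167]
 [ 0.174 -0.    -0.985]]
side [[353.0, 252.0], [438.0, 214.0], [290.0, 276.0], [403.0, 242.0]]
top [[326.0, 271.0], [422.0, 296.0], [263.0, 254.0], [382.0, 286.0]]
tip [0.499 0.016 0.102] 0.054 0.055
tip2 [0.509 0.013 0.096] 0.054 0.044
carr [0.482 0.024 0.16 ] 0.057 0.073
rackfar [ 0.458 -0.154  0.05 ] -0.122 0.047
racknear [ 0.449 -0.132  0.035] -0.103 0.061
white [ 0.456 -0.107  0.044] -0.077 0.062
jar [ 0.521 -0.176  0.062] -0.125 -0.019
```

The side depth puts the lowest visible part of the gripper at z≈0.095, while the reported TCP is at 0.038. The rack has not moved. A wrist view should show where the fingers really are.

Run:
```python
from h import *
from station import ctrl
p,d=eyes.capture("wrist");cv2.imwrite("pics/w.png",p[:,:,::-1]);np.savez("w.npz",p=p,d=d)
m=eyes.camera_model("wrist");print(m)
E=np.linalg.inv(m['hand_eye']);g=np.array([[0,0,0],[0,0,-.02],[0,0,-.064],[0,.02,0],[0,-.02,0]])
K=np.array([[m['fx'],0,m['cx']],[0,m['fy'],m['cy']],[0,0,1]])
print(cv2.projectPoints(g,cv2.Rodrigues(E[:3,:3])[0],E[:3,3],K,m['D'])[0].reshape(-1,2).round(0).tolist(),(g@E[:3,:3].T+E[:3,3]).round(3))
p,d=eyes.capture("side");np.savez("side3.npz",p=p,d=d);W=cloud("side",p,d)
L=np.stack([(W[...,:2]-c)@ex,(W[...,:2]-c)@ey,W[...,2]],-1)
s=(abs(L[...,0]-.06)<.05)&(abs(L[...,1]-.037)<.03)&(L[...,2]>.045)&(L[...,2]<.2)
z=L[s];print(len(z),np.histogram(z[:,2],bins=np.arange(.045,.2,.01)))
```

```text
{'fx': 366.6379228591192, 'fy': 366.6379228591192, 'cx': 321.9836598937154, 'cy': 241.53124053806562, 'D': array([-0.03862209,  0.        ,  0.        ,  0.        ,  0.        ]), 'hand_eye': array([[-6.72099802e-04, -9.66691888e-01, -2.55942067e-01,
         6.57395476e-02],
       [ 9.99999735e-01, -7.21646285e-04,  9.96709387e-05,
         8.91625510e-04],
       [-2.81050730e-04, -2.55941932e-01,  9.66692117e-01,
        -1.83608069e-01],
       [ 0.00000000e+00,  0.00000000e+00,  0.00000000e+00,
         1.00000000e+00]])}
[[320.0, 273.0], [320.0, 287.0], [320.0, 332.0], [358.0, 273.0], [283.0, 273.0]] [[-0.001  0.017  0.194]
 [-0.001  0.022  0.175]
 [-0.001  0.033  0.132]
 [ 0.019  0.017  0.194]
 [-0.021  0.017  0.194]]
1764 (array([  0,   0,   0,  68, 142, 158, 134,  72,  26,  15,  92, 237, 343,
       182, 193]), array([0.045, 0.055, 0.065, 0.075, 0.085, 0.095, 0.105, 0.115, 0.125,
       0.135, 0.145, 0.155, 0.165, 0.175, 0.185, 0.195]))
```

View pics/w.png

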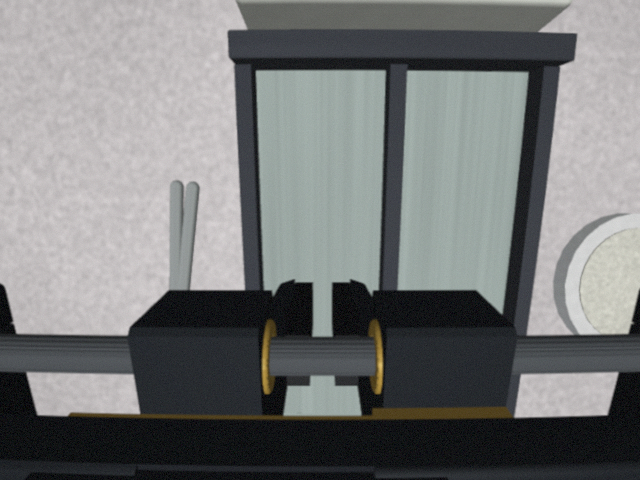

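The fingers are there, with tips at about (300,283) and (345,283), but they look roughly 4 cm shorter than the TCP frame implies. I'll measure the real gripper geometry in the tool frame.

Run:
```python
from h import *
from station import ctrl
R=Ro.from_quat(ctrl.get_tool_rot()).as_matrix();T=np.array(ctrl.get_position())
f=np.load('side3.npz');W=cloud('side',f['p'],f['d'])
tl=(W-T)@R
f2=np.load('w.npz');m=eyes.camera_model('wrist');K=np.array([[m['fx'],0,m['cx']],[0,m['fy'],m['cy']],[0,0,1]])
v,u=np.mgrid[:480,:640]
q=cv2.undistortPoints(np.stack([u,v],-1).reshape(-1,1,2).astype(float),K,m['D']).reshape(480,640,2)
H=m['hand_eye'];tw=(np.dstack([q,np.ones((480,640))])*f2['d'][...,None])@H[:3,:3].T+H[:3,3]
for n,t,d,p in(('side',tl,f['d'],f['p']),('wrist',tw,f2['d'],f2['p'])):
  ok=(d>0)&(abs(t[...,0])<.05)&(t[...,2]<-.012)&(t[...,2]>-.15)&(p.max(2)<90)
  print(n)
  for a in np.arange(-.1,.1,.01):
    s=ok&(t[...,1]>=a)&(t[...,1]<a+.01)
    if s.sum()>5: print(round(a,2),s.sum(),'zmax',np.percentile(t[s][:,2],98).round(3),'x',t[s][:,0].min().round(3),t[s][:,0].max().round(3))
for a,b in((300,285),(345,285),(290,290),(300,320),(200,293),(440,293)): print(a,b,tw[b,a].round(4),f2['d'][b,a])
# deck points seen by the wrist, in L/world: check pose
for a,b in((320,200),(450,200),(320,120)):
  w=R@tw[b,a]+T;print('deck',w.round(4),((w[:2]-c)@ex).round(4),((w[:2]-c)@ey).round(4), 'exp z',(.012+((w[:2]-c)@ex-XK)*np.tan(A)).round(4))
```

```text
side
-0.1 498 zmax -0.128 x -0.036 0.034
-0.09 761 zmax -0.105 x -0.035 0.034
-0.08 373 zmax -0.116 x -0.035 0.034
-0.07 240 zmax -0.118 x -0.034 0.033
-0.06 151 zmax -0.117 x -0.023 0.026
-0.05 333 zmax -0.118 x -0.023 0.026
-0.04 333 zmax -0.102 x -0.034 0.034
-0.03 258 zmax -0.068 x -0.008 0.034
-0.02 394 zmax -0.045 x -0.011 0.034
-0.01 109 zmax -0.041 x 0.007 0.026
-0.0 196 zmax -0.041 x -0.001 0.026
0.01 381 zmax -0.045 x -0.003 0.034
0.02 162 zmax -0.092 x 0.008 0.034
0.03 110 zmax -0.111 x 0.015 0.034
0.04 58 zmax -0.118 x 0.015 0.026
0.05 65 zmax -0.117 x 0.014 0.026
0.06 230 zmax -0.118 x -0.012 0.034
0.07 447 zmax -0.105 x -0.027 0.034
0.08 217 zmax -0.109 x -0.022 0.035
0.09 41 zmax -0.129 x -0.023 0.034
wrist
-0.08 1799 zmax -0.102 x -0.004 0.034
-0.07 998 zmax -0.115 x 0.019 0.028
-0.06 1594 zmax -0.115 x 0.02 0.028
-0.05 3661 zmax -0.116 x 0.017 0.028
-0.04 5653 zmax -0.11 x 0.016 0.035
-0.03 9632 zmax -0.11 x 0.016 0.035
-0.02 11639 zmax -0.054 x -0.009 0.035
-0.01 6251 zmax -0.045 x -0.01 0.031
-0.0 5663 zmax -0.048 x -0.009 0.028
0.01 11209 zmax -0.051 x -0.009 0.035
0.02 9629 zmax -0.109 x 0.017 0.035
0.03 6596 zmax -0.11 x 0.017 0.035
0.04 3749 zmax -0.116 x 0.019 0.028
0.05 1688 zmax -0.115 x 0.02 0.028
0.06 1086 zmax -0.115 x 0.019 0.028
0.07 1339 zmax -0.102 x -0.005 0.032
0.08 10 zmax -0.101 x 0.008 0.023
300 285 [ 0.009  -0.0083 -0.0402] 0.15311098
345 285 [ 0.0092  0.0105 -0.0407] 0.15259108
290 290 [ 0.0108 -0.0116 -0.0502] 0.14303857
300 320 [ 0.009  -0.0065 -0.072 ] 0.12241763
200 293 [ 0.034  -0.0262 -0.1083] 0.08092315
440 293 [ 0.034   0.0271 -0.1083] 0.08088332
deck [0.5269 0.0496 0.0303] 0.0934 0.0371 exp z 0.0307
deck [0.5952 0.03   0.03  ] 0.0935 -0.034 exp z 0.0307
deck [0.5383 0.0891 0.0367] 0.1346 0.037 exp z 0.0364
```

Both cameras agree that the real fingertips are at tool z = −0.040, with the body at −0.102. The fingers therefore passed over the rack. I'll correct by 40 mm along the tool z axis, go back over the top and push again.

```bash
echo 'OFF=.040*tz   # real fingertips lie 40 mm behind the reported TCP' >>h.py
python3 - <<'E'
from h import *
from station import ctrl,hand,inverse_kinematics
h=.013;q=quat(-1)
for P in(world(-.185,.025)+OFF,deck(.1,h)+OFF): assert inverse_kinematics(P,q) is not None
p=np.array(ctrl.get_position())
ctrl.move_linear(p+[0,0,.035],max_speed=.15)
ctrl.move_linear(world(-.185,.105)+OFF,max_speed=.2)
ctrl.move_linear(world(-.185,.025)+OFF,max_speed=.12)
print(ctrl.get_time_s(),ctrl.get_contact_force())
ctrl.move_linear(world(-.135,.025)+OFF,max_speed=.05)
print(ctrl.get_time_s(),ctrl.get_contact_force())
P,d=eyes.capture("side");cv2.imwrite("pics/side4.png",cv2.resize(P[120:360,180:500,::-1],None,fx=2.4,fy=2.4))
E
```

```text
13.4583 [ 0.32870125 -0.03462176 -0.46044511]
14.6083 [-1.09244825  0.22054863 -0.19618418]
```

View pics/side4.png

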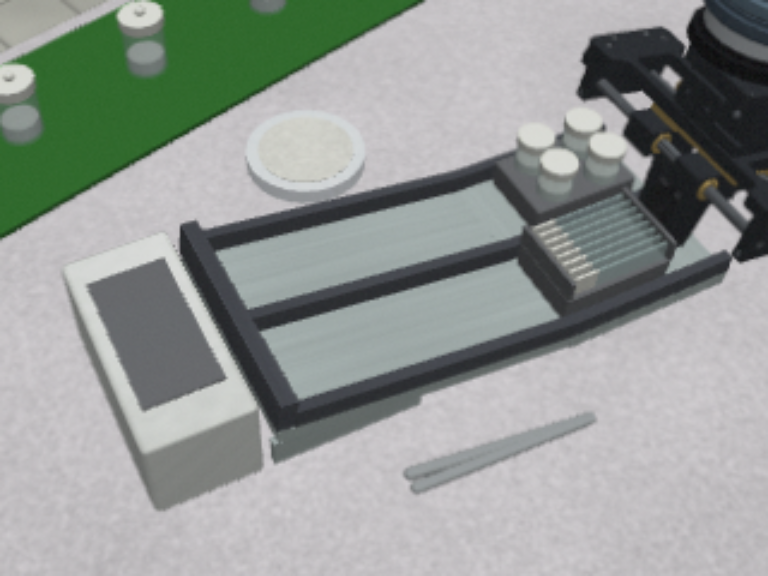

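The rack is now sliding ahead of the fingers and the jar carrier hasn't moved. I'll push on up the ramp and finish in small steps, watching the force.

Run:
```python
from h import *
from station import ctrl
h=.013
F=lambda:ctrl.get_contact_force()[:2]@ex
ctrl.move_linear(deck(-.003,h)+OFF,max_speed=.06)
ctrl.move_linear(deck(.098,h)+OFF,max_speed=.06)
print(ctrl.get_time_s(),F())
f0=F();s=.098
while s<.114:
    s+=.002;ctrl.move_linear(deck(s,h)+OFF,max_speed=.03);f=F();print(round(s,3),f.round(2),end='; ')
    if f<-6: break
print(ctrl.get_time_s())
P,d=eyes.capture("side");cv2.imwrite("pics/side5.png",cv2.resize(P[120:360,180:500,::-1],None,fx=2.4,fy=2.4))
```

```text
18.1583 -2.17185369466323
0.1 -2.77; 0.102 -1.38; 0.104 -1.46; 0.106 -4.55; 0.108 -9.78; 19.4083
```

View pics/side5.png

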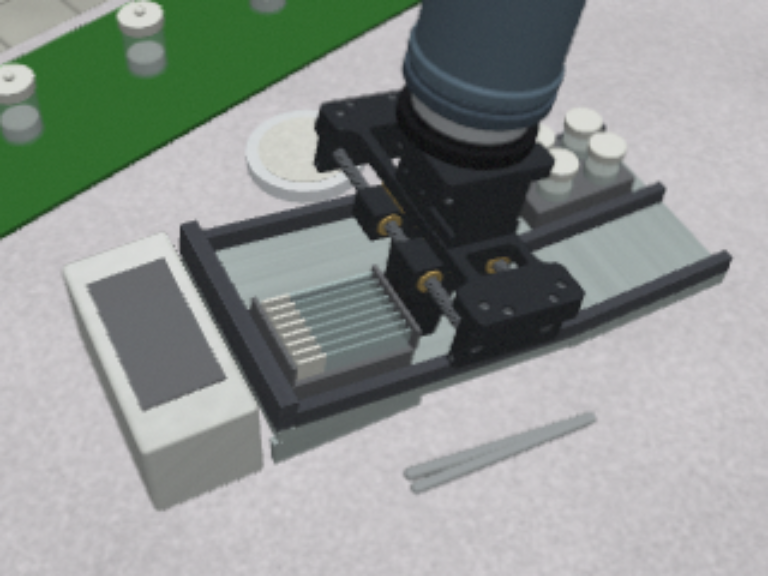

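The rack is against the stop: the force rose at the expected distance, and its front is at about (265,320) in the crop. Next I'll back off, lift, check the rack's pose from the top camera and hand in.

Run:
```python
from h import *
from station import ctrl
ctrl.move_linear(deck(.075,.013)+OFF,max_speed=.06)
ctrl.move_linear(deck(.03,.10)+OFF,max_speed=.15)
p=np.array(ctrl.get_position());ctrl.move_linear(p+[0,0,.1],max_speed=.2)
p,d=eyes.capture("top");W=cloud("top",p,d)
L=np.stack([(W[...,:2]-c)@ex,(W[...,:2]-c)@ey,W[...,2]],-1)
s=(abs(L[...,1]-.037)<.031)&(L[...,0]>.05)&(L[...,0]<.1575)&(L[...,2]>.012+(L[...,0]-XK)*np.tan(A)+.018)&(L[...,2]<.09)
Q=L[s];print(len(Q),Q.min(0),Q.max(0),cv2.minAreaRect((Q[:,:2]*1000).astype(np.float32)))
print(ctrl.get_time_s(),ctrl.get_contact_force())
x,y=Q.min(0)[0],Q.max(0)[0]
if len(Q)>300 and x>.06:
    print(ctrl.job_done())
```

```text
2115 [0.06954525 0.00651171 0.04706089] [0.15749616 0.06761348 0.08004571] ((113.52803039550781, 37.04130554199219), (87.9384994506836, 61.10136032104492), 0.028925957158207893)
21.6583 [-0.64156995  0.02164356  0.04368989]
the job is handed in; nothing more can be done
None
```

The slide rack was pushed up its lane until it pressed squarely against the top stop, then released; the jar carrier looked unmoved in the last images, and I handed the job in at about 22 s (no verdict was returned; my first push passed over the rack because the real fingertips sit about 40 mm behind the reported TCP).

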